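# Gauge the roller spindles and rack them all one way

## Task

The two loose steel spindles on the bench each have one bevelled end and one square-cut end. One spindle at a time: push an end into the gauge's bore until it stops and feel which end it is (a bevelled end goes clearly deeper), then lay that spindle in a free place of the V-rack with its bevelled end towards the rack's tall end plate, like the one already there, and let go; then do the same with the other spindle. Leave the tape roll, tumbler lid and tape measure where they are.

Things in the scene. Friction and masses are not known exactly. Their poses are not given: they have to be found in the camera images.
- spindle_a: loose steel spindle, 140 mm. Square waist 30 x 30 mm, 60 long, to grip; round journals 24 mm dia., 40 long at both ends, one cut square, one bevelled over its last 15 mm to 12 mm dia. Origin at mid-length (0.24-0.4 kg, balances there), x lengthwise; which end of x is bevelled is NOT told by the pose: feel for it. Starts flat on the bench, origin 15 mm up, any yaw.
- spindle_b: the other loose spindle, 140 mm. Square waist 30 x 30 mm, 60 long, to grip; round journals 24 mm dia., 40 long at both ends, one cut square, one bevelled over its last 15 mm to 12 mm dia. Origin at mid-length (0.24-0.4 kg, balances there), x lengthwise; which end of x is bevelled is NOT told by the pose: feel for it. Starts flat on the bench, origin 15 mm up, any yaw.
- gauge: fixed aluminium gauge block (56 wide, 38 deep, top 96 mm high) on a dark foot 90 x 90 x 12 mm; origin on the bench under the block's centre, z up. A level bore runs along its x; the mouth is on the -x face, roughly facing the robot; +x is the way to push.
- bore_mouth (a point): centre of the bore's mouth, 68 mm up; axes as the gauge's. Mouth flared at 45 degrees from 39 to 29 mm dia. over 5 mm; bore 29 mm dia. to 18 mm deep, then a step down to 22 mm dia. A square end stops at the step, 18 to 20 mm in (spindle origin 50-52 mm before the mouth); a bevelled end goes 25 to 31 mm in (origin 39 to 45 mm before it).
- rack: fixed plywood rack, base 176 x 238 x 12 mm, z up, origin under its middle. Two cheeks at x = -48 and +48 mm (84 mm clear between, tops 70 mm up) have three 90 degree V-notches 72 mm apart along y that carry a spindle by its journals. A tall plate (100 mm) closes the +x end: bevelled ends point to +x. The place at y = -72 mm holds a fixed spindle laid right.
- place_mid (a point): free place in the middle of the rack: where the origin of a laid spindle comes to rest, 65 mm above the bench; the spindle lies along the rack's x and can go about 10 mm either way along it
- place_left (a point): the other free place, 72 mm to the rack's +y of the middle one, same meaning
- end_plate (a point): on the inner face of the rack's tall end plate, in line with the middle place, 65 mm above the bench
- tape_roll: bystander: brown roll of tape lying flat, 70 mm across, 21 mm high, origin under its centre
- tumbler_lid: bystander: round clear lid, 75 mm across, 17 mm high, origin under its centre
- steel_tape: bystander: pocket tape measure, 82 x 39 x 63 mm, origin under its centre

How it is judged (in metres and radians):
On the way, in this order (a step that is already met when the one before it is completed fails the run):
1. either spindle has an end pushed home in the gauge's bore (at least 13 mm in, in line with it) (((x of spindle_a in the frame of bore_mouth between -0.057 and -0.025 m and y of spindle_a in the frame of bore_mouth between -0.007 and 0.007 m and z of spindle_a in the frame of bore_mouth between -0.007 and 0.007 m and angle between the x axis of spindle_a and the x axis of gauge, either way round below 0.2 rad) or (x of spindle_b in the frame of bore_mouth between -0.057 and -0.025 m and y of spindle_b in the frame of bore_mouth between -0.007 and 0.007 m and z of spindle_b in the frame of bore_mouth between -0.007 and 0.007 m and angle between the x axis of spindle_b and the x axis of gauge, either way round below 0.2 rad))), for 0.1 s.
2. one spindle lies in a free place of the rack, let go, bevelled end towards the end plate (((((horizontal distance between spindle_a and place_mid below 0.02 m and z of spindle_a in the frame of place_mid between -0.005 and 0.005 m) or (horizontal distance between spindle_a and place_left below 0.02 m and z of spindle_a in the frame of place_left between -0.005 and 0.005 m)) and x of bevel_a in the frame of rack above 0.04 m and angle between the x axis of spindle_a and the x axis of rack, either way round below 0.1 rad and contact force between spindle_a and the fingers below 0.1 N and linear speed of spindle_a below 0.03 m/s) or (((horizontal distance between spindle_b and place_mid below 0.02 m and z of spindle_b in the frame of place_mid between -0.005 and 0.005 m) or (horizontal distance between spindle_b and place_left below 0.02 m and z of spindle_b in the frame of place_left between -0.005 and 0.005 m)) and x of bevel_b in the frame of rack above 0.04 m and angle between the x axis of spindle_b and the x axis of rack, either way round below 0.1 rad and contact force between spindle_b and the fingers below 0.1 N and linear speed of spindle_b below 0.03 m/s))), for 0.2 s.
3. with that one racked, the other spindle has an end pushed home in the gauge's bore (at least 13 mm in) ((((((horizontal distance between spindle_a and place_mid below 0.02 m and z of spindle_a in the frame of place_mid between -0.005 and 0.005 m) or (horizontal distance between spindle_a and place_left below 0.02 m and z of spindle_a in the frame of place_left between -0.005 and 0.005 m)) and x of bevel_a in the frame of rack above 0.04 m and angle between the x axis of spindle_a and the x axis of rack, either way round below 0.1 rad and contact force between spindle_a and the fingers below 0.1 N and linear speed of spindle_a below 0.03 m/s) and (x of spindle_b in the frame of bore_mouth between -0.057 and -0.025 m and y of spindle_b in the frame of bore_mouth between -0.007 and 0.007 m and z of spindle_b in the frame of bore_mouth between -0.007 and 0.007 m and angle between the x axis of spindle_b and the x axis of gauge, either way round below 0.2 rad)) or ((((horizontal distance between spindle_b and place_mid below 0.02 m and z of spindle_b in the frame of place_mid between -0.005 and 0.005 m) or (horizontal distance between spindle_b and place_left below 0.02 m and z of spindle_b in the frame of place_left between -0.005 and 0.005 m)) and x of bevel_b in the frame of rack above 0.04 m and angle between the x axis of spindle_b and the x axis of rack, either way round below 0.1 rad and contact force between spindle_b and the fingers below 0.1 N and linear speed of spindle_b below 0.03 m/s) and (x of spindle_a in the frame of bore_mouth between -0.057 and -0.025 m and y of spindle_a in the frame of bore_mouth between -0.007 and 0.007 m and z of spindle_a in the frame of bore_mouth between -0.007 and 0.007 m and angle between the x axis of spindle_a and the x axis of gauge, either way round below 0.2 rad)))), for 0.1 s.
At the end, for the whole second after the job is handed in: Both spindles lie at rest and let go in the two free places of the rack, seated in the notches (within 20 mm of the place's point seen from above and 5 mm in height, within 0.1 rad of the rack's x), each with its bevelled end towards the tall end plate (((horizontal distance between spindle_a and place_mid below 0.02 m and z of spindle_a in the frame of place_mid between -0.005 and 0.005 m) or (horizontal distance between spindle_a and place_left below 0.02 m and z of spindle_a in the frame of place_left between -0.005 and 0.005 m)) and x of each of bevel_a, bevel_b in the frame of rack above 0.04 m and angle between the x axis of each of spindle_a, spindle_b and the x axis of rack, either way round below 0.1 rad and contact force between each of spindle_a, spindle_b and the fingers below 0.1 N and linear speed of each of spindle_a, spindle_b below 0.03 m/s and ((horizontal distance between spindle_b and place_mid below 0.02 m and z of spindle_b in the frame of place_mid between -0.005 and 0.005 m) or (horizontal distance between spindle_b and place_left below 0.02 m and z of spindle_b in the frame of place_left between -0.005 and 0.005 m))); the robot touches nothing.
It fails at once if the tape roll is moved more than 30 mm (distance of tape_roll from where it was at the start of the episode above 0.03 m).
It fails at once if the tumbler lid is moved more than 30 mm (distance of tumbler_lid from where it was at the start of the episode above 0.03 m).
It fails at once if the tape measure is moved more than 30 mm (distance of steel_tape from where it was at the start of the episode above 0.03 m).
It also fails if it takes over 67 s, if anything falls off the work surface, if the arm or the gripper's body presses on something with over 40 N, if the wrist force passes 120 N, or if a joint passes its speed limit or range.

## Robot

A 6-joint arm with a two-finger parallel gripper is mounted at the origin on a cart in front of the work surface, level with it; the furniture and walls round the work are solid. World frame = base frame: x ahead of the robot, y to its left, z up, the work surface at z = 0. Lengths are in mm, angles in rad, forces in N, time in s.
With the tool pointing down it reaches from about 350 to 875 mm from the base axis. Payload 4.2 kg.
Tool frame: the origin (TCP) lies at the very end of the fingers, on their centre line; the grasp point (between the pads) lies 19 mm behind it; z points along the fingers, y is the line along which they close (so a half turn about z gives the same grasp; the last joint's range is limited). The gripper opens to 87 mm and grips with 3 to 60 N. Pads are 19 mm wide; open, the fingers measure 117 mm over their backs; the gripper's body (75 mm by 190 mm) begins 51 mm behind the grasp point.
Start: joints at [0.259, 0.385, 0.008, 0, -1.194, -0.259], TCP at [624.979, 0.025, 222.55] pointing down, gripper open.
Joint ranges: [-3.14, 3.14], [-1.21, 2.06], [-1.07, 1.41], [-3.16, 2.05], [-2.99, -0.16], [-3.1, 3.1]. Speed limits (rad/s): [2.79, 2.79, 3.14, 3.14, 3.14, 3.14].

## Interface

Orientations are given as a unit quaternion [w, x, y, z].
In Python, from plant import r, viewer gives the robot as it stands.
- The arm moves only by the tool servo_tool, never from a script. Its argument "targets" is a list of rows, each an object with "linear": the shift along the tool's x, y, z in mm, a list of three; "yaw": the turn about the tool's z in degrees; "claw": the opening, from 0 (shut) to 1 (fully open). A call has 1 to 10 rows; each row is the pose to reach, as a shift and turn from the pose commanded when the call began, along the tool's axes at that moment; what a row does not reach only later rows make up. A row lasts 1/10 s, in which the tool goes at most 50 mm and 8.59 degrees, less where a joint would pass 70% of its speed; a pose out of reach is approached as far as the arm can. A call with a gripper value outside its range is refused whole. The fingers move at their own pace and stop on an object; "grip_force" is the grip in N (left out, the last holds). Time passes only in rows, so rows that repeat a pose let the fingers close. It gives the time, the measured TCP pose, the force, the opening and the grip force at its end, in the units of the state.
- r.state(): the state, without advancing time (a new reading comes with each control period).
- viewer.read_camera(name): name is "scene" or "side" or "wrist"; returns the picture (480x640x3 uint8, blue, green, red); there is no depth.
- viewer.calibration(name): a dict with "mtx" (3x3 intrinsics, pixels), "cam_to_world" (4x4, takes a point from camera to world coordinates). Camera axes: x right, y up, looking along -z (the intrinsics and any distortion apply to the point x, -y, -z); pixel columns grow to the right and rows downward; lengths in mm; the calibration is good to about 2 mm. The wrist camera is an equidistant fisheye: a pixel r from the principal point sees the ray r / f radians off the axis. A picture is of the moment at which its call begins: read the wrist's pose just before it. calibration takes no time and is no camera call; for the wrist camera it gives the pose at the moment of the call.
- r.sign_off(): hands the job in; it is judged then, once.
The state is a dict: "time_s": time; "q": joint angles; "qvel": joint speeds; "joint_torque": joint torques, N m; "tool_pos": TCP position; "tool_rot": TCP orientation; "wrist_force": force on the tool from outside, world axes, zero at the start; "moment": the same for the moment, N m; "finger_gap": finger opening in mm; "finger_force": force on a finger pad.
Only numpy, scipy, OpenCV 4.12 (cv2) and the standard library are available. Lean on these libraries where they do the work, as an engineer would, in place of code of your own. Each camera call takes 0.05 s, during which the arm holds its last target. There are 200 camera calls.

## Working session

There is one attempt and no reset: what is moved stays moved. The work goes in short steps, Python scripts to look and compute and a tool call to move; the robot and the scene stay as the last step left them, time stands still between calls to the robot, and variables do not carry over. Pictures are saved under pics/ and viewed, at most 11 in all, crops included, and the job is handed in when it is done.

Besides the shell and the picture viewer there is one more tool, called after "Emit:" as name([rows], argument=value, ...), one row to a line, values as JSON. servo_tool: Moves the arm, as the interface text tells. Its arguments: {"type":"object","properties":{"targets":{"type":"array"},"grip_force":{"type":"number"}},"required":["targets"]}

```bash
mkdir -p pics; ls
python3 - <<'E'
from plant import r, viewer
import cv2, numpy as np
for n in ("scene","side","wrist"):
    c=viewer.calibration(n); print(n,c)
    cv2.imwrite(f"pics/{n}0.png",viewer.read_camera(n))
print(r.state())
E
```

```text
pics
scene {'mtx': array([[594.47067908,   0.        , 323.96018904],
       [  0.        , 594.47067908, 240.61968285],
       [  0.        ,   0.        ,   1.        ]]), 'cam_to_world': array([[ 6.25189165e-01,  6.59432245e-01, -4.17477691e-01,
        -8.95673218e+01],
       [-7.80471354e-01,  5.29411043e-01, -3.32548361e-01,
        -4.32934551e+02],
       [ 1.72418779e-03,  5.33735011e-01,  8.45650025e-01,
         1.34792355e+03],
       [ 0.00000000e+00,  0.00000000e+00,  0.00000000e+00,
         1.00000000e+00]])}
side {'mtx': array([[623.93214089,   0.        , 320.02798435],
       [  0.        , 623.93214089, 247.17787083],
       [  0.        ,   0.        ,   1.        ]]), 'cam_to_world': array([[-9.71862940e-01,  1.19342047e-01, -2.03076101e-01,
         2.08245432e+02],
       [-2.35149640e-01, -5.41634442e-01,  8.07054384e-01,
         1.33458924e+03],
       [-1.36774884e-02,  8.32099518e-01,  5.54457680e-01,
         9.69362055e+02],
       [ 0.00000000e+00,  0.00000000e+00,  0.00000000e+00,
         1.00000000e+00]])}
wrist {'mtx': array([[371.64829954,   0.  
[... 505 characters left out ...]
: array([ 2.58591049e-01,  3.85342207e-01,  6.93838085e-03, -3.30882414e-04,
       -1.19399724e+00, -2.58585105e-01]), 'qvel': array([ 0.00051271, -0.00180715,  0.0040984 ,  0.00307626,  0.001022  ,
        0.00171071]), 'joint_torque': array([ 3.86667998e-04, -3.91052306e+01,  1.87588084e+01,  4.22235444e+00,
        1.23758311e-02, -1.38926293e-04]), 'tool_pos': array([6.24545913e+02, 2.44923688e-03, 2.21736262e+02]), 'tool_rot': array([-6.16261384e-04, -7.07065514e-01,  7.07147574e-01,  5.36349971e-04]), 'wrist_force': array([ 0.09073556, -0.2005808 , -0.46740757]), 'moment': array([-2.68710182e-02,  6.13041989e-05, -1.46846106e-02]), 'finger_force': 0.0, 'finger_gap': 86.91802345650638}
```

View pics/scene0.png

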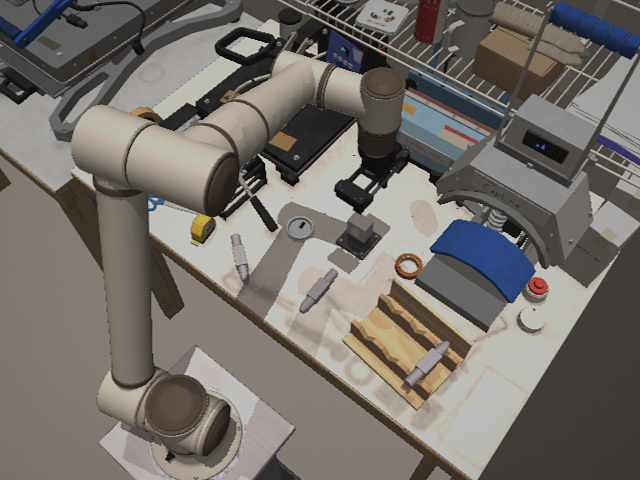

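View pics/wrist0.png

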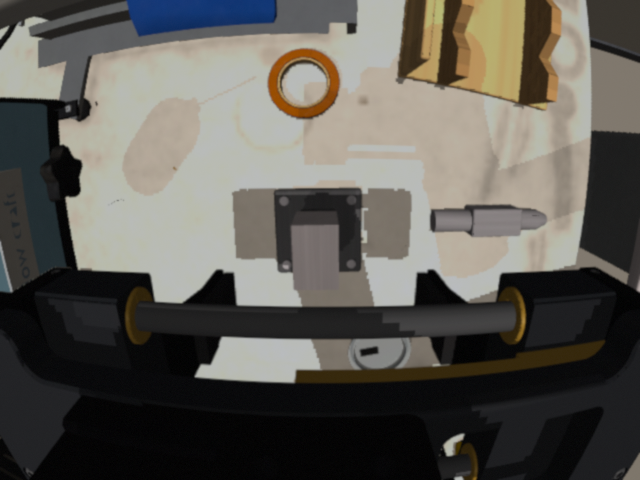

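View pics/side0.png

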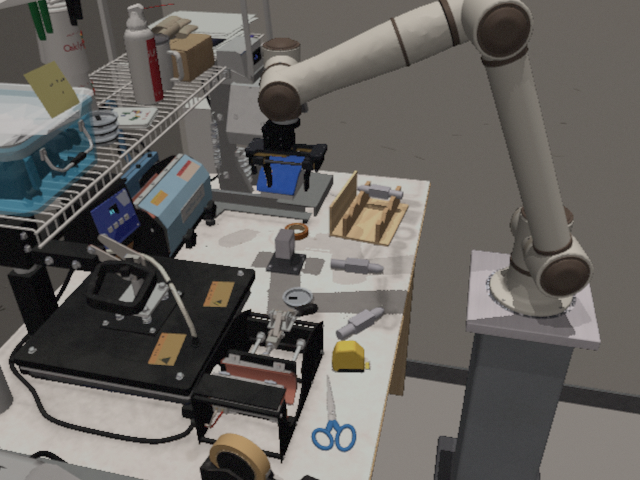

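The views show the first spindle at wrist (490,220), where the right end, towards the robot, looks tapered. The gauge foot has corners around (275,190)–(361,272), and the rack is at the top right. The second spindle is at scene (239,257) and side (360,322), next to the yellow tape measure.

```bash
cat > h.py <<'E'
from plant import r, viewer
import cv2, numpy as np
def ray(c,n,uv):
    K=c["mtx"];T=c["cam_to_world"];uv=np.atleast_2d(np.float64(uv))
    d=(uv-K[:2,2])/K[0,0]
    if n=="wrist":
        th=np.linalg.norm(d,axis=1,keepdims=True)+1e-9
        v=np.c_[d/th*np.sin(th),np.cos(th)]
    else: v=np.c_[d,np.ones(len(d))]
    return T[:3,3],(v*[1,-1,-1])@T[:3,:3].T
def plane(c,n,uv,z):
    o,v=ray(c,n,uv); return (o+v*((z-o[2])/v[:,2:]))[:,:2]
def project(c,n,P):
    T=c["cam_to_world"];p=(np.atleast_2d(P)-T[:3,3])@T[:3,:3]*[1,-1,-1]
    if n=="wrist":
        rr=np.linalg.norm(p[:,:2],axis=1,keepdims=True)
        d=p[:,:2]/rr*np.arctan2(rr,p[:,2:])
    else: d=p[:,:2]/p[:,2:]
    return d*c["mtx"][0,0]+c["mtx"][:2,2]
E
python3 - <<'E'
from h import *
c={n:viewer.calibration(n) for n in("scene","side","wrist")}
im=cv2.imread("pics/wrist0.png");hsv=cv2.cvtColor(im,cv2.COLOR_BGR2HSV)
for u,v in((490,220),(445,220),(530,217),(315,250),(315,280),(380,220),(420,240),(560,220),(470,120)): print((u,v),im[v,u],hsv[v,u])
f=plane(c["wrist"],"wrist",[(284,201),(351,198),(350,264),(286,266)],12);print("foot",f.round(),f.mean(0))
print("A wrist",plane(c["wrist"],"wrist",[(432,220),(546,217),(470,221),(521,220)],15).round())
print("A scene",plane(c["scene"],"scene",[(335,271),(304,309)],15).round(), "side",plane(c["side"],"side",[(331,264),(382,268)],15).round())
print("B scene",plane(c["scene"],"scene",[(235,236),(243,278)],15).round(), "side",plane(c["side"],"side",[(338,333),(383,311)],15).round())
print("steeltape,lid,roll",plane(c["scene"],"scene",[(203,240),(300,229),(409,265)],10).round())
print("rack base scene",plane(c["scene"],"scene",[(343,340),(420,406),(471,350),(394,281)],[[12]]).round())
im=cv2.imread("pics/scene0.png")
cv2.imwrite("pics/crop1.png",cv2.resize(im[200:420,180:480],None,fx=2.6,fy=2.6,interpolation=cv2.INTER_CUBIC))
E
```

```text
(490, 220) [130 130 136] [  0  11 136]
(445, 220) [131 131 137] [  0  11 137]
(530, 217) [119 120 125] [  5  12 125]
(315, 250) [107 109 117] [  6  22 117]
(315, 280) [108 110 118] [  6  22 118]
(380, 220) [105 115 123] [ 17  37 123]
(420, 240) [181 187 185] [ 40   8 187]
(560, 220) [142 156 167] [ 17  38 167]
(470, 120) [158 174 185] [ 18  37 185]
foot [[666.  -6.]
 [598.  -9.]
 [597.  62.]
 [666.  64.]] [631.68369294  27.4130745 ]
A wrist [[512.  13.]
 [368.   8.]
 [468.  13.]
 [403.  12.]]
A scene [[514.  11.]
 [382.   5.]] side [[510.  17.]
 [376.   6.]]
B scene [[431. 285.]
 [351. 182.]] side [[434. 280.]
 [346. 180.]]
steeltape,lid,roll [[ 371.  346.]
 [ 559.  167.]
 [ 651. -126.]]
rack base scene [[ 378. -120.]
 [ 361. -353.]
 [ 549. -373.]
 [ 587. -123.]]
```

View pics/crop1.png

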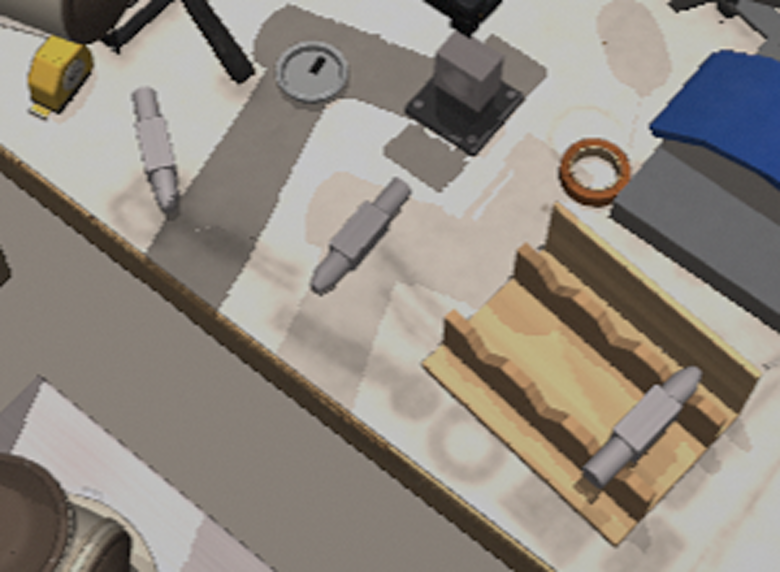

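The close crop shows a tapered end on each loose spindle. On A it is the end towards the robot, at (318,285). On B it is the end at (170,208). I'll go above A, camera on the robot side, and take one close look on the way.

Emit:
servo_tool([
  {"linear":[-12,115,50],"yaw":87.5,"claw":1},
  {"linear":[-12,115,50],"yaw":87.5,"claw":1},
  {"linear":[-12,115,50],"yaw":87.5,"claw":1},
  {"linear":[-12,115,50],"yaw":87.5,"claw":1},
  {"linear":[-12,115,50],"yaw":87.5,"claw":1},
  {"linear":[-12,115,50],"yaw":87.5,"claw":1},
  {"linear":[-12,115,50],"yaw":87.5,"claw":1},
  {"linear":[-12,115,50],"yaw":87.5,"claw":1},
  {"linear":[-12,115,50],"yaw":87.5,"claw":1},
  {"linear":[-12,115,50],"yaw":87.5,"claw":1},
])

```text
time_s: 1.15
tool_pos: [509.7, 12.0, 172.3]
tool_rot: [-0.0, -0.032, 0.999, -0.0]
wrist_force: [-0.4, 0.8, 0.8]
finger_gap: 86.8
finger_force: 0.0
```

Emit:
servo_tool([
  {"linear":[0,0,0],"yaw":0,"claw":1},
  {"linear":[0,0,0],"yaw":0,"claw":1},
])

```text
time_s: 1.35
tool_pos: [509.9, 12.0, 172.4]
tool_rot: [-0.0, -0.037, 0.999, -0.0]
wrist_force: [0.7, 0.0, 0.2]
finger_gap: 87.4
finger_force: 0.0
```

Run:
```python
from h import *
s=r.state();c=viewer.calibration("wrist");im=viewer.read_camera("wrist");cv2.imwrite("pics/w1.png",im);np.savez("w1.npz",**c)
print(s["tool_pos"],s["tool_rot"],s["q"])
h=cv2.cvtColor(im,cv2.COLOR_BGR2HSV);m=cv2.inRange(h,(0,4,60),(179,17,150))
u,v=project(c,"wrist",[443,12,15])[0];print(u,v)
m=cv2.morphologyEx(m,cv2.MORPH_OPEN,np.ones((5,5)))
for k in cv2.findContours(m,0,2)[0]:
    if cv2.contourArea(k)>800:
        w=plane(c,"wrist",k[:,0,:],22).astype(np.float32);print(cv2.boundingRect(k),cv2.contourArea(k),cv2.minAreaRect(w))
```

```text
[509.86258458  11.99580922 172.41444808] [-1.53805216e-04 -3.69705345e-02  9.99316344e-01 -2.83458760e-05] [ 3.42197635e-01  2.35045555e-01 -3.44751237e-01 -4.58514675e-05
 -9.91309964e-01 -1.83901092e+00]
330.0236396087149 142.87242320371558
(314, 176, 27, 48) 1041.0 ((491.17498779296875, 12.432027816772461), (41.42371368408203, 21.48479652404785), 1.39150869846344)
```

View pics/w1.png

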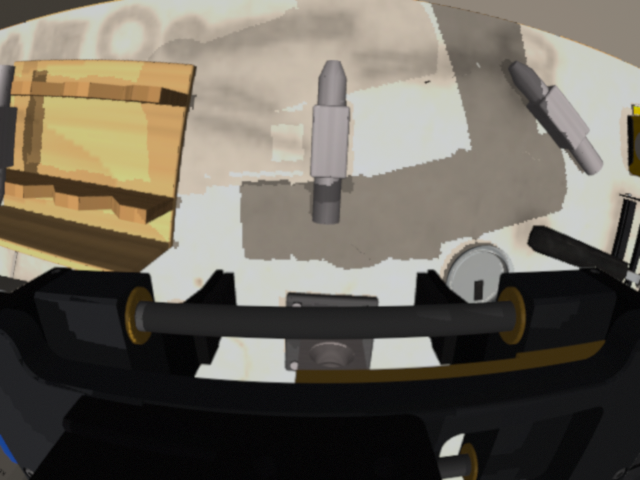

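The bevels show clearly. On A the tip is at (333,60) and the square end at (326,224). On B the tip is at (516,65) and the square end at (594,168). The rack's near +y base corner is at (196,65), with its side edge running to about (174,243).

Run:
```python
from h import *
c=dict(np.load("w1.npz"));P=lambda p,z:plane(c,"wrist",p,z)
a=P([(332.5,106),(329,178)],30);print("A waist ends",a,a.mean(0)); 
e=P([(333,60),(326,224)],15);print("A ends",e,e.mean(0),np.degrees(np.arctan2(*(e[1]-e[0])[::-1])))
e=P([(516,65),(594,168)],15);print("B ends",e,e.mean(0),np.degrees(np.arctan2(*(e[1]-e[0])[::-1])))
k=P([(196,65),(174,243),(22,60)],12);print("rack",k)
for i in(1,2):
  d=k[0]-k[i];print(np.degrees(np.arctan2(d[1],d[0])))
s=dict(scene=viewer.calibration("scene"))["scene"]
# fixed spindle & rack from scene crop
q=lambda p:np.array(p)/2.6+[180,200]
print("fixed ends scene z65",plane(s,"scene",q([(598,472),(690,376)]),65))
print("scene base corners -x: z12",plane(s,"scene",q([(426,362),(618,542)]),12))
```

```text
A waist ends [[412.38590184  11.52692382]
 [471.74693819  13.09878161]] [442.06642001  12.31285271]
A ends [[370.63364654   9.21326001]
 [514.32451804  13.81389159]] [442.47908229  11.5135758 ] 1.8338447789978864
B ends [[348.29174266 178.70133891]
 [431.72225893 288.10426889]] [390.00700079 233.4028039 ] 52.67090896647507
rack [[ 377.22146575 -112.26057608]
 [ 543.68608904 -130.13649228]
 [ 349.29424539 -335.54189258]]
173.87074215396828
82.87067437098735
fixed ends scene z65 [[ 374.60007206 -308.73496243]
 [ 497.88373337 -322.88694884]]
scene base corners -x: z12 [[ 380.95097557 -120.27790284]
 [ 352.8519943  -352.44174077]]
```

Emit:
servo_tool([
  {"linear":[35,2.5,40],"yaw":2.4,"claw":1},
  {"linear":[67.7,5,80],"yaw":2.4,"claw":1},
  {"linear":[67.7,5,120],"yaw":2.4,"claw":1},
  {"linear":[67.7,5,150],"yaw":2.4,"claw":1},
  {"linear":[67.7,5,168],"yaw":2.4,"claw":1},
  {"linear":[67.7,5,168],"yaw":2.4,"claw":1},
  {"linear":[67.7,5,168],"yaw":2.4,"claw":0.2},
  {"linear":[67.7,5,168],"yaw":2.4,"claw":0.2},
  {"linear":[67.7,5,168],"yaw":2.4,"claw":0.2},
  {"linear":[67.7,5,168],"yaw":2.4,"claw":0.2},
], grip_force=40)

```text
time_s: 2.4
tool_pos: [442.7, 12.4, 5.4]
tool_rot: [0.001, -0.015, 1.0, 0.0]
wrist_force: [-0.5, -0.3, -0.2]
finger_gap: 63.1
finger_force: 0.0
```

Emit:
servo_tool([
  {"linear":[0,0,0],"yaw":0,"claw":0.2},
  {"linear":[0,0,0],"yaw":0,"claw":0.2},
  {"linear":[0,0,0],"yaw":0,"claw":0.2},
])

```text
time_s: 2.7
tool_pos: [442.1, 12.2, 4.7]
tool_rot: [0.0, -0.014, 1.0, 0.0]
wrist_force: [-0.2, 0.2, -0.2]
finger_gap: 39.1
finger_force: 0.0
```

Emit:
servo_tool([
  {"linear":[0,0,0],"yaw":0,"claw":0.2},
  {"linear":[0,0,0],"yaw":0,"claw":0.2},
  {"linear":[0,0,0],"yaw":0,"claw":0.2},
])

```text
time_s: 3.0
tool_pos: [442.0, 12.1, 4.6]
tool_rot: [-0.0, -0.014, 1.0, -0.0]
wrist_force: [-0.2, -1.2, 1.4]
finger_gap: 29.5
finger_force: 40.0
```

Run:
```python
from h import *
c=dict(np.load("w1.npz"))
f=plane(c,"wrist",[(286,293),(378,296)],12);print(f,f.mean(0),np.degrees(np.arctan2(f[1,1]-f[0,1],f[1,0]-f[0,0]))-90)
print(plane(c,"wrist",[(296,305),(366,307)],12))
o,v=ray(c,"wrist",[(329,352),(300,352),(358,352)])
for x in(608,612,616):print(x,(o+v*((x-o[0])/v[:,:1])).round(1).tolist())
im=cv2.imread("pics/w1.png");im2=cv2.imread("pics/wrist0.png")
a=cv2.resize(im[270:380,270:400],(520,440),interpolation=cv2.INTER_CUBIC);b=cv2.resize(im2[180:300,265:375],(403,440),interpolation=cv2.INTER_CUBIC)
cv2.imwrite("pics/crop2.png",cv2.resize(np.hstack([a,b]),(800,381)))
```

```text
[[584.9473866  -19.11026056]
 [581.89439656  68.78479223]] [583.42089158  24.83726584] 1.9893400371463485
[[596.86382593  -9.01601233]
 [594.25904757  58.53510317]]
608 [[608.0, 23.1, 74.1], [608.0, -0.7, 77.0], [608.0, 47.4, 71.8]]
612 [[612.0, 23.4, 67.9], [612.0, -0.9, 70.9], [612.0, 48.3, 65.6]]
616 [[616.0, 23.8, 61.8], [616.0, -1.1, 64.8], [616.0, 49.3, 59.4]]
```

View pics/crop2.png

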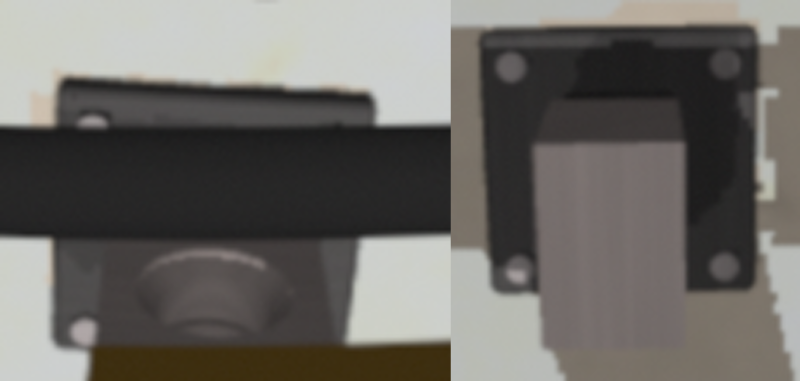

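The crop shows the flared bore mouth, spanning columns 135–295 on the left, and the foot edges. The mouth comes out at about (611, 26, 68) with a yaw of about 2°. Next I lift A and line it up in front.

Emit:
servo_tool([
  {"linear":[0,0,-30],"yaw":0,"claw":0.2},
  {"linear":[-20,2,-53],"yaw":-0.4,"claw":0.2},
  {"linear":[-50,5,-53],"yaw":-0.4,"claw":0.2},
  {"linear":[-79,8.6,-53],"yaw":-0.4,"claw":0.2},
  {"linear":[-79,8.6,-53],"yaw":-0.4,"claw":0.2},
  {"linear":[-79,8.6,-53],"yaw":-0.4,"claw":0.2},
  {"linear":[-79,8.6,-53],"yaw":-0.4,"claw":0.2},
])

```text
time_s: 3.7
tool_pos: [519.1, 22.7, 56.6]
tool_rot: [-0.001, -0.018, 1.0, -0.0]
wrist_force: [-0.9, 0.5, -2.2]
finger_gap: 29.8
finger_force: 40.0
```

Run:
```python
from h import *
s=r.state();print(s["tool_pos"],s["tool_rot"],s["wrist_force"],s["finger_gap"])
c={n:viewer.calibration(n) for n in("scene","side","wrist")}
I=[]
for n in("scene","side","wrist"):
    im=viewer.read_camera(n);cv2.imwrite(f"pics/{n}2.png",im)
    u,v=project(c[n],n,[590,25,68])[0].astype(int) if n!="wrist" else (320,200)
    w=55 if n!="wrist" else 150
    u=min(max(u,w),639-w);v=min(max(v,w),479-w)
    I.append(cv2.resize(im[v-w:v+w,u-w:u+w],(400,400),interpolation=cv2.INTER_CUBIC)); print(n,u,v,w)
cv2.imwrite("pics/j2.png",cv2.resize(np.hstack(I),(800,267)))
```

```text
[519.07473889  22.70965575  56.63744971] [-1.49230233e-03 -1.76980105e-02  9.99842232e-01 -2.52153517e-04] [-0.93793597  0.52543986 -2.1963234 ] 29.761286868219493
scene 349 237 55
side 300 245 55
wrist 320 200 150
```

View pics/j2.png

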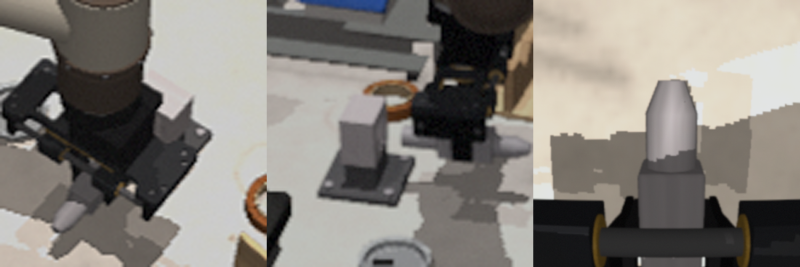

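A is held level in line with the bore, with the gauge block ahead of it and the bevel towards the camera. I'll push in gently.

Emit:
servo_tool([
  {"linear":[-8,0,-1],"yaw":0,"claw":0.2},
  {"linear":[-16,0,-1],"yaw":0,"claw":0.2},
  {"linear":[-22,0,-1],"yaw":0,"claw":0.2},
  {"linear":[-26,0,-1],"yaw":0,"claw":0.2},
  {"linear":[-30,0,-1],"yaw":0,"claw":0.2},
  {"linear":[-34,0,-1],"yaw":0,"claw":0.2},
  {"linear":[-34,0,-1],"yaw":0,"claw":0.2},
])

```text
time_s: 4.55
tool_pos: [555.4, 24.4, 58.5]
tool_rot: [0.0, -0.018, 1.0, 0.0]
wrist_force: [-0.3, 0.3, -3.1]
finger_gap: 29.6
finger_force: 40.0
```

Emit:
servo_tool([
  {"linear":[-3,0,0],"yaw":0,"claw":0.2},
  {"linear":[-6,0,0],"yaw":0,"claw":0.2},
  {"linear":[-6,0,0],"yaw":0,"claw":0.2},
])

```text
time_s: 4.85
tool_pos: [561.3, 24.6, 58.6]
tool_rot: [0.0, -0.018, 1.0, 0.0]
wrist_force: [0.2, 0.0, -3.2]
finger_gap: 29.9
finger_force: 40.0
```

Emit:
servo_tool([
  {"linear":[-1.5,0,0],"yaw":0,"claw":0.2},
  {"linear":[-3,0,0],"yaw":0,"claw":0.2},
  {"linear":[-3,0,0],"yaw":0,"claw":0.2},
])

```text
time_s: 5.15
tool_pos: [562.1, 24.3, 58.1]
tool_rot: [-0.002, -0.018, 1.0, -0.0]
wrist_force: [-5.3, 1.2, -1.5]
finger_gap: 29.7
finger_force: 40.0
```

Emit:
servo_tool([
  {"linear":[-1.5,0,0],"yaw":0,"claw":0.2},
  {"linear":[-3,0,0],"yaw":0,"claw":0.2},
  {"linear":[-3,0,0],"yaw":0,"claw":0.2},
])

```text
time_s: 5.45
tool_pos: [562.2, 24.1, 57.7]
tool_rot: [-0.005, -0.018, 1.0, -0.001]
wrist_force: [-11.1, 1.9, 3.6]
finger_gap: 29.6
finger_force: 40.0
```

It stopped at origin x ≈ 562, about 49–51 mm before the mouth with the force rising. So the inserted end is the square one, which agrees with the view: the bevel is on the robot side. I'll withdraw, raise it and go towards the rack for a look.

Emit:
servo_tool([
  {"linear":[20,0,0],"yaw":0,"claw":0.2},
  {"linear":[60,0,0],"yaw":0,"claw":0.2},
  {"linear":[70,-10,-40],"yaw":0,"claw":0.2},
  {"linear":[60,-50,-85],"yaw":0,"claw":0.2},
  {"linear":[50,-95,-121],"yaw":0,"claw":0.2},
  {"linear":[40,-140,-121],"yaw":0,"claw":0.2},
  {"linear":[35,-185,-121],"yaw":0,"claw":0.2},
  {"linear":[35,-223,-121],"yaw":0,"claw":0.2},
  {"linear":[35,-223,-121],"yaw":0,"claw":0.2},
  {"linear":[35,-223,-121],"yaw":0,"claw":0.2},
])

```text
time_s: 6.45
tool_pos: [540.0, -200.7, 179.3]
tool_rot: [0.0, -0.017, 1.0, -0.0]
wrist_force: [-0.7, 0.5, -3.3]
finger_gap: 29.5
finger_force: 40.0
```

Run:
```python
from h import *
s=r.state();c=viewer.calibration("wrist");im=viewer.read_camera("wrist");cv2.imwrite("pics/w3.png",im);np.savez("w3.npz",**c)
print(s["tool_pos"],s["tool_rot"],s["q"])
```

```text
[ 539.97383858 -200.68584877  179.27891912] [ 4.50403761e-04 -1.65714034e-02  9.99862583e-01 -3.84335066e-05] [-7.47530515e-02  3.36109224e-01 -1.79975747e-01 -6.44814359e-06
 -1.05380729e+00 -1.46289576e+00]
```

View pics/w3.png

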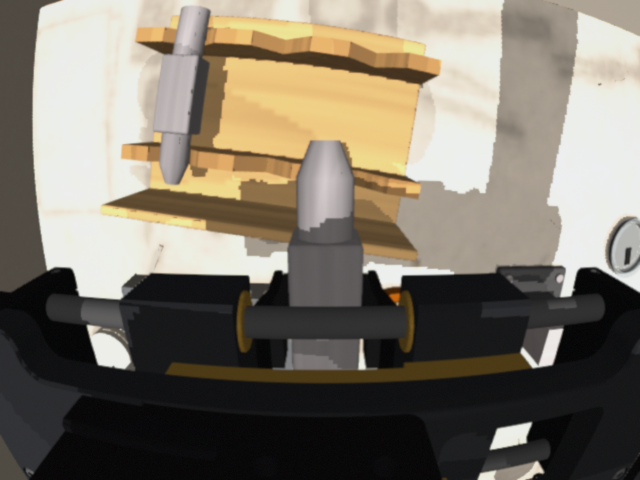

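The view shows the fixed spindle from its square end at (194,8) to its bevel tip at (171,184), with waist edges at rows 57 and 132. The cheeks' left ends are at (440,66) and (420,188), and the plate runs across the bottom.

Run:
```python
from h import *
c=dict(np.load("w3.npz"));P=lambda p,z:plane(c,"wrist",p,z)
ang=lambda d:np.degrees(np.arctan2(d[1],d[0]))
w=P([(188.5,56.5),(174.5,132)],80);print("fixed waist",w,w.mean(0),ang(w[1]-w[0]),np.linalg.norm(w[1]-w[0]))
e=P([(194,10),(171,184)],65);print("fixed ends",e,e.mean(0),ang(e[1]-e[0]),np.linalg.norm(e[1]-e[0]))
ch=P([(440,62),(137,28),(420,185),(122,147)],70);print("cheek top far edges",ch,ang(ch[0]-ch[1])-90,ang(ch[2]-ch[3])-90,np.linalg.norm(ch[0]-ch[1]))
pl=P([(417,258),(103,208)],100);print("plate",pl,ang(pl[0]-pl[1])-90)
for nm,ctr,a in(("w",w.mean(0),ang(w[1]-w[0])),("e",e.mean(0),ang(e[1]-e[0]))):
  t=np.radians(-6.3);y=np.array([-np.sin(t),np.cos(t)]);print(nm,"mid",ctr+72*y,"left",ctr+144*y)
# held spindle offset
h=P([(325,141)],190);print("held tip",h)
im=cv2.imread("pics/w3.png");cv2.imwrite("pics/crop3.png",cv2.resize(im[0:270,90:450],(800,600),interpolation=cv2.INTER_CUBIC))
```

```text
fixed waist [[ 408.02572074 -303.52714871]
 [ 464.2594874  -313.16886899]] [ 436.14260407 -308.34800885] -9.729207750062153 57.054353760484354
fixed ends [[ 365.62647952 -307.38753892]
 [ 505.14869185 -323.43637545]] [ 435.38758569 -315.41195719] -6.561729273678518 140.4422047886432
cheek top far edges [[ 405.85115597 -118.91753517]
 [ 376.39564378 -354.64787826]
 [ 500.57192955 -129.94451909]
 [ 473.77139749 -365.39050989]] -7.122436329516475 -6.493958076769459 237.56351119962335
plate [[ 548.30077369 -135.29608621]
 [ 517.95297753 -367.91208885]] -7.433001195387249
w mid [ 444.04347447 -236.78282006] left [ 451.94434486 -165.21763127]
e mid [ 443.28845608 -243.84676839] left [ 451.18932648 -172.2815796 ]
held tip [[ 470.00188906 -202.4410839 ]]
```

View pics/crop3.png

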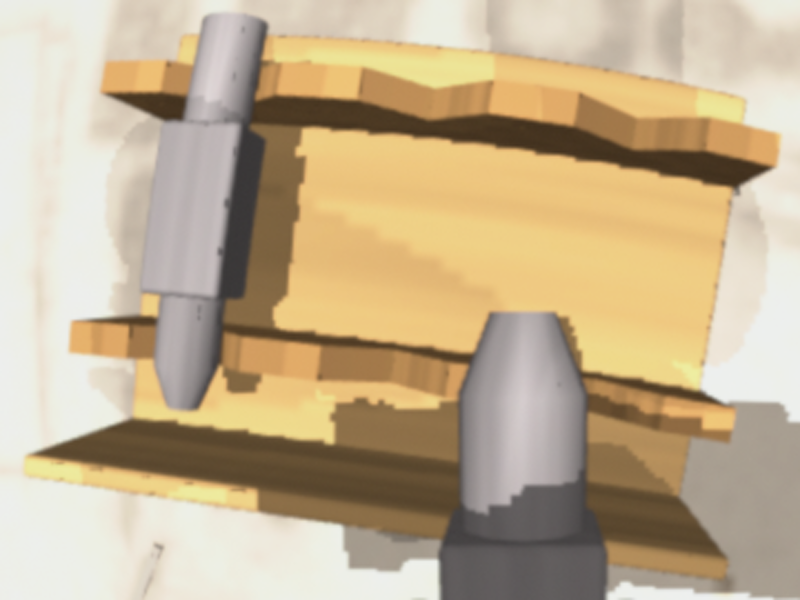

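The cheeks and the fixed spindle agree: the rack centre is about (445, −243) with a yaw of about −6.7°. I'll turn A half round above the middle place.

Emit:
servo_tool([
  {"linear":[30,-12,0],"yaw":-8.5,"claw":0.2},
  {"linear":[60,-25,0],"yaw":-17,"claw":0.2},
  {"linear":[96.4,-39,0],"yaw":-25.5,"claw":0.2},
  {"linear":[96.4,-39,0],"yaw":-34,"claw":0.2},
  {"linear":[96.4,-39,0],"yaw":-42.5,"claw":0.2},
  {"linear":[96.4,-39,0],"yaw":-51,"claw":0.2},
  {"linear":[96.4,-39,0],"yaw":-59.5,"claw":0.2},
  {"linear":[96.4,-39,0],"yaw":-68,"claw":0.2},
  {"linear":[96.4,-39,0],"yaw":-76.5,"claw":0.2},
  {"linear":[96.4,-39,0],"yaw":-85,"claw":0.2},
])

```text
time_s: 7.5
tool_pos: [445.5, -240.4, 179.9]
tool_rot: [0.0, -0.692, 0.722, -0.001]
wrist_force: [1.2, 0.1, -2.8]
finger_gap: 29.7
finger_force: 40.0
```

Emit:
servo_tool([
  {"linear":[0,0,0],"yaw":-8.5,"claw":0.2},
  {"linear":[0,0,0],"yaw":-17,"claw":0.2},
  {"linear":[0,0,0],"yaw":-25.5,"claw":0.2},
  {"linear":[0,0,0],"yaw":-34,"claw":0.2},
  {"linear":[0,0,0],"yaw":-42.5,"claw":0.2},
  {"linear":[0,0,0],"yaw":-51,"claw":0.2},
  {"linear":[0,0,0],"yaw":-59.5,"claw":0.2},
  {"linear":[0,0,0],"yaw":-68,"claw":0.2},
  {"linear":[0,0,0],"yaw":-76.5,"claw":0.2},
  {"linear":[0,0,0],"yaw":-85,"claw":0.2},
])

```text
time_s: 8.5
tool_pos: [445.5, -240.4, 179.9]
tool_rot: [0.0, 0.998, -0.065, 0.001]
wrist_force: [0.5, -0.2, -3.5]
finger_gap: 29.7
finger_force: 40.0
```

Emit:
servo_tool([
  {"linear":[0,0,0],"yaw":-1.4,"claw":0.2},
  {"linear":[0,0,0],"yaw":-1.4,"claw":0.2},
])

```text
time_s: 8.7
tool_pos: [445.2, -240.9, 179.8]
tool_rot: [0.0, 0.998, -0.057, 0.0]
wrist_force: [0.8, 0.1, -2.4]
finger_gap: 29.4
finger_force: 40.0
```

Run:
```python
from h import *
s=r.state();print(s["tool_pos"],s["tool_rot"],s["q"])
u=s["tool_rot"];R=lambda q:__import__("scipy.spatial.transform",fromlist=["Rotation"]).Rotation.from_quat(q,scalar_first=True).as_matrix()
M=R(u);print(M.round(3));d=np.array([445,-243,100])-s["tool_pos"];print("tool delta to mid z100",M.T@d, "yaw ccw",np.degrees(np.arctan2(M[1,0],M[0,0])))
```

```text
[ 445.2305378  -240.92782066  179.78510535] [ 5.66298337e-05  9.98353175e-01 -5.73653981e-02  3.81627629e-04] [-1.74839073e-01  2.20735715e-01 -3.43455790e-01  2.72872646e-05
 -1.00583355e+00  1.63082698e+00]
[[ 0.993 -0.115  0.001]
 [-0.115 -0.993 -0.   ]
 [ 0.001  0.    -1.   ]]
tool delta to mid z100 [-5.29837489e-02  2.07941915e+00  7.97852325e+01] yaw ccw -6.577200096534347
```

Emit:
servo_tool([
  {"linear":[0,2,40],"yaw":0,"claw":0.2},
  {"linear":[0,2,75],"yaw":0,"claw":0.2},
  {"linear":[0,2,95],"yaw":0,"claw":0.2},
  {"linear":[0,2,110],"yaw":0,"claw":0.2},
  {"linear":[0,2,115],"yaw":0,"claw":0.2},
  {"linear":[0,2,119],"yaw":0,"claw":0.2},
  {"linear":[0,2,119],"yaw":0,"claw":0.2},
])

```text
time_s: 9.4
tool_pos: [445.1, -243.7, 60.8]
tool_rot: [0.0, 0.998, -0.057, 0.0]
wrist_force: [-0.7, 0.4, -1.7]
finger_gap: 29.6
finger_force: 40.0
```

Emit:
servo_tool([
  {"linear":[0,0,2],"yaw":0,"claw":0.2},
  {"linear":[0,0,4],"yaw":0,"claw":0.2},
  {"linear":[0,0,4],"yaw":0,"claw":0.2},
])

```text
time_s: 9.7
tool_pos: [444.7, -243.8, 56.7]
tool_rot: [0.0, 0.998, -0.057, 0.0]
wrist_force: [-0.3, 0.4, -2.4]
finger_gap: 29.9
finger_force: 40.0
```

Run:
```python
from h import *
I=[]
for n,w in(("scene",80),("side",60),("wrist",200)):
    c=viewer.calibration(n);im=viewer.read_camera(n);cv2.imwrite(f"pics/{n}4.png",im)
    u,v=project(c,n,[445,-243,65])[0].astype(int) if n!="wrist" else (320,200)
    I.append(cv2.resize(im[v-w:v+w,u-w:u+w],(400,400),interpolation=cv2.INTER_CUBIC)); print(n,u,v,w)
cv2.imwrite("pics/j4.png",cv2.resize(np.hstack(I),(800,267)))
```

```text
scene 403 341 80
side 372 202 60
wrist 320 200 200
```

View pics/j4.png

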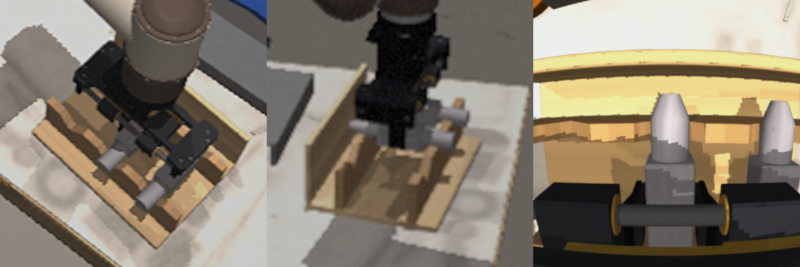

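The spindle hangs over the middle notch, parallel to the fixed one, with its bevel towards the plate. I'll lower it to contact and release with a small opening.

Emit:
servo_tool([
  {"linear":[0,0,1.5],"yaw":0,"claw":0.2},
  {"linear":[0,0,2.5],"yaw":0,"claw":0.2},
  {"linear":[0,0,2.5],"yaw":0,"claw":0.2},
])

```text
time_s: 10.15
tool_pos: [444.9, -243.8, 54.8]
tool_rot: [0.0, 0.998, -0.057, 0.0]
wrist_force: [-1.7, 1.0, 3.1]
finger_gap: 29.6
finger_force: 40.0
```

Emit:
servo_tool([
  {"linear":[0,0,0],"yaw":0,"claw":0.42},
  {"linear":[0,0,0],"yaw":0,"claw":0.5},
  {"linear":[0,0,0],"yaw":0,"claw":0.5},
  {"linear":[0,0,0],"yaw":0,"claw":0.5},
  {"linear":[0,0,0],"yaw":0,"claw":0.5},
])

```text
time_s: 10.65
tool_pos: [444.6, -243.8, 54.0]
tool_rot: [0.0, 0.998, -0.057, -0.0]
wrist_force: [-0.2, 1.0, -0.4]
finger_gap: 43.2
finger_force: 0.0
```

Emit:
servo_tool([
  {"linear":[0,0,-40],"yaw":0,"claw":0.5},
  {"linear":[0,0,-85],"yaw":0,"claw":0.7},
  {"linear":[0,-20,-126],"yaw":8,"claw":1},
  {"linear":[-8,-65,-126],"yaw":16,"claw":1},
  {"linear":[-15,-110,-126],"yaw":24,"claw":1},
  {"linear":[-22,-155,-126],"yaw":32,"claw":1},
  {"linear":[-30,-200,-126],"yaw":40,"claw":1},
  {"linear":[-37,-245,-126],"yaw":48,"claw":1},
  {"linear":[-44,-290,-126],"yaw":56,"claw":1},
  {"linear":[-50,-335,-126],"yaw":64,"claw":1},
])

```text
time_s: 11.65
tool_pos: [434.1, 68.2, 180.3]
tool_rot: [-0.0, 0.843, -0.538, 0.0]
wrist_force: [0.7, 0.4, 0.3]
finger_gap: 86.9
finger_force: 0.0
```

```bash
cat >> h.py <<'E'
from scipy.spatial.transform import Rotation
def go(x,y,z,a):
    "tool-axis shift and yaw to world TCP x,y,z with tool x at heading a deg"
    s=r.state();M=Rotation.from_quat(s["tool_rot"],scalar_first=True).as_matrix();t=np.degrees(np.arctan2(M[1,0],M[0,0]))
    print("at",s["tool_pos"].round(1),"head",round(t,2),"shift",(M.T@(np.array([x,y,z])-s["tool_pos"])).round(1),"yaw",round(-((a-t+180)%360-180),2),"q6",round(s["q"][5],2))
E
python3 - <<'E'
from h import *
go(426,281,180,-127.3)
E
```

```text
at [434.1  68.2 180.3] head -65.03 shift [-196.3  -82.5    0.3] yaw 62.27 q6 -0.09
```

Emit:
servo_tool([
  {"linear":[-40,-17,0],"yaw":8,"claw":1},
  {"linear":[-80,-33,0],"yaw":16,"claw":1},
  {"linear":[-120,-50,0],"yaw":24,"claw":1},
  {"linear":[-160,-66,0],"yaw":32,"claw":1},
  {"linear":[-190,-80,0],"yaw":40,"claw":1},
  {"linear":[-190,-80,0],"yaw":48,"claw":1},
  {"linear":[-190,-80,0],"yaw":56,"claw":1},
  {"linear":[-190,-80,0],"yaw":62.3,"claw":1},
  {"linear":[-190,-80,0],"yaw":62.3,"claw":1},
])

```text
time_s: 12.55
tool_pos: [425.7, 272.7, 179.9]
tool_rot: [-0.0, -0.446, 0.895, -0.0]
wrist_force: [0.0, 0.3, -0.5]
finger_gap: 87.5
finger_force: 0.0
```

Run:
```python
from h import *
go(390,233.4,4,-127.3)
c=viewer.calibration("wrist");im=viewer.read_camera("wrist");cv2.imwrite("pics/w5.png",im);np.savez("w5.npz",**c)
print(project(c,"wrist",[[348,179,15],[390,233,15],[432,288,15]]))
h=cv2.cvtColor(im,cv2.COLOR_BGR2HSV);m=cv2.morphologyEx(cv2.inRange(h,(0,0,50),(179,20,165)),cv2.MORPH_OPEN,np.ones((5,5)))
for k in cv2.findContours(m,0,2)[0]:
    if cv2.contourArea(k)>800: print(cv2.boundingRect(k),cv2.contourArea(k),cv2.minAreaRect(plane(c,"wrist",k[:,0,:],20).astype(np.float32)))
```

```text
at [425.7 272.7 179.9] head -127.02 shift [ 52.8   4.8 175.9] yaw 0.28 q6 -1.54
[[330.82695364  80.40505345]
 [329.65792579 157.5413599 ]
 [329.07531089 233.82172095]]
(426, 306, 89, 27) 1817.0 ((368.2850036621094, 450.781494140625), (30.28500747680664, 105.0035629272461), 52.99040222167969)
(316, 190, 27, 46) 956.5 ((419.6551208496094, 271.5302429199219), (40.754150390625, 22.809648513793945), 53.42395782470703)
(124, 180, 62, 71) 3249.0 ((554.0004272460938, 171.53457641601562), (69.24263000488281, 67.16314697265625), 45.3431396484375)
(25, 103, 56, 106) 2075.0 ((624.0913696289062, 31.439498901367188), (87.41192626953125, 86.60872650146484), 0.9687047004699707)
(315, 76, 26, 47) 908.5 ((360.62591552734375, 190.8322296142578), (40.40882110595703, 21.38796615600586), 53.01689147949219)
```

View pics/w5.png

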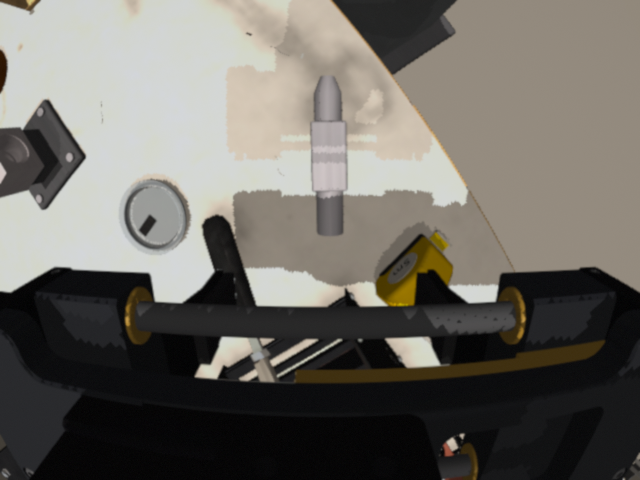

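B lies clear and central: bevel tip at (328,76), square end at (330,236), tape measure apart at (413,270). I'll grasp it.

Emit:
servo_tool([
  {"linear":[27,2,40],"yaw":-0.5,"claw":1},
  {"linear":[54.4,3.7,80],"yaw":-0.5,"claw":1},
  {"linear":[54.4,3.7,125],"yaw":-0.5,"claw":1},
  {"linear":[54.4,3.7,155],"yaw":-0.5,"claw":1},
  {"linear":[54.4,3.7,175.3],"yaw":-0.5,"claw":0.6},
  {"linear":[54.4,3.7,175.3],"yaw":-0.5,"claw":0.2},
  {"linear":[54.4,3.7,175.3],"yaw":-0.5,"claw":0.2},
  {"linear":[54.4,3.7,175.3],"yaw":-0.5,"claw":0.2},
  {"linear":[54.4,3.7,175.3],"yaw":-0.5,"claw":0.2},
  {"linear":[54.4,3.7,175.3],"yaw":-0.5,"claw":0.2},
], grip_force=40)

```text
time_s: 13.6
tool_pos: [390.5, 231.9, 5.7]
tool_rot: [0.001, -0.45, 0.893, 0.0]
wrist_force: [0.4, 0.6, 0.5]
finger_gap: 47.0
finger_force: 0.0
```

Emit:
servo_tool([
  {"linear":[0,0,0],"yaw":0,"claw":0.2},
  {"linear":[0,0,0],"yaw":0,"claw":0.2},
  {"linear":[0,0,0],"yaw":0,"claw":0.2},
  {"linear":[0,0,0],"yaw":0,"claw":0.2},
])

```text
time_s: 14.0
tool_pos: [390.2, 231.5, 5.1]
tool_rot: [0.0, -0.45, 0.893, -0.0]
wrist_force: [-2.1, -0.6, 4.2]
finger_gap: 29.8
finger_force: 40.0
```

Run:
```python
from h import *
# is A where it was laid? journal blobs in scene not needed: check side/scene grey at place
go(519,22,58,-178)
```

```text
at [390.2 231.5   5.1] head -126.53 shift [  91.7 -228.2  -52.9] yaw 51.47 q6 -1.53
```

Emit:
servo_tool([
  {"linear":[0,0,-45],"yaw":0,"claw":0.2},
  {"linear":[10,-25,-90],"yaw":7,"claw":0.2},
  {"linear":[25,-65,-90],"yaw":15,"claw":0.2},
  {"linear":[40,-105,-90],"yaw":23,"claw":0.2},
  {"linear":[58,-145,-90],"yaw":31,"claw":0.2},
  {"linear":[75,-187,-90],"yaw":39,"claw":0.2},
  {"linear":[91.7,-228,-90],"yaw":47,"claw":0.2},
  {"linear":[91.7,-228,-70],"yaw":51.5,"claw":0.2},
  {"linear":[91.7,-228,-53],"yaw":51.5,"claw":0.2},
  {"linear":[91.7,-228,-53],"yaw":51.5,"claw":0.2},
])

```text
time_s: 15.0
tool_pos: [515.9, 20.7, 54.7]
tool_rot: [-0.004, -0.016, 1.0, -0.001]
wrist_force: [0.4, -0.6, -2.7]
finger_gap: 29.7
finger_force: 40.0
```

Emit:
servo_tool([
  {"linear":[0,0,0],"yaw":0,"claw":0.2},
  {"linear":[0,0,0],"yaw":0,"claw":0.2},
])

```text
time_s: 15.2
tool_pos: [519.1, 22.5, 58.4]
tool_rot: [0.001, -0.018, 1.0, 0.0]
wrist_force: [-0.4, -0.7, -1.8]
finger_gap: 29.9
finger_force: 40.0
```

Run:
```python
from h import *
go(553,24,58.7,-178)
```

```text
at [519.1  22.5  58.4] head -177.99 shift [-33.9   0.3  -0.2] yaw 0.01 q6 -1.89
```

Emit:
servo_tool([
  {"linear":[-8,0,0],"yaw":0,"claw":0.2},
  {"linear":[-16,0,0],"yaw":0,"claw":0.2},
  {"linear":[-22,0,0],"yaw":0,"claw":0.2},
  {"linear":[-26,0,0],"yaw":0,"claw":0.2},
  {"linear":[-30,0,0],"yaw":0,"claw":0.2},
  {"linear":[-34,0,0],"yaw":0,"claw":0.2},
  {"linear":[-38,0,0],"yaw":0,"claw":0.2},
  {"linear":[-38,0,0],"yaw":0,"claw":0.2},
])

```text
time_s: 16.0
tool_pos: [557.2, 23.3, 57.7]
tool_rot: [0.0, -0.017, 1.0, -0.0]
wrist_force: [-0.0, -1.0, -2.2]
finger_gap: 29.4
finger_force: 40.0
```

Emit:
servo_tool([
  {"linear":[-2,0,0],"yaw":0,"claw":0.2},
  {"linear":[-4,0,0],"yaw":0,"claw":0.2},
  {"linear":[-4,0,0],"yaw":0,"claw":0.2},
])

```text
time_s: 16.3
tool_pos: [560.9, 23.5, 57.8]
tool_rot: [0.0, -0.017, 1.0, 0.0]
wrist_force: [0.5, 0.7, -2.0]
finger_gap: 29.6
finger_force: 40.0
```

Emit:
servo_tool([
  {"linear":[-2,0,0],"yaw":0,"claw":0.2},
  {"linear":[-4,0,0],"yaw":0,"claw":0.2},
  {"linear":[-4,0,0],"yaw":0,"claw":0.2},
])

```text
time_s: 16.6
tool_pos: [562.9, 23.2, 57.2]
tool_rot: [-0.002, -0.017, 1.0, -0.0]
wrist_force: [-4.7, -0.9, -2.1]
finger_gap: 29.7
finger_force: 40.0
```

Emit:
servo_tool([
  {"linear":[-2,0,0],"yaw":0,"claw":0.2},
  {"linear":[-4,0,0],"yaw":0,"claw":0.2},
  {"linear":[-4,0,0],"yaw":0,"claw":0.2},
])

```text
time_s: 16.9
tool_pos: [563.0, 22.7, 56.2]
tool_rot: [-0.006, -0.016, 1.0, -0.001]
wrist_force: [-10.5, 1.6, 0.9]
finger_gap: 29.7
finger_force: 40.0
```

Emit:
servo_tool([
  {"linear":[15,0,0],"yaw":0,"claw":0.2},
  {"linear":[55,0,0],"yaw":0,"claw":0.2},
  {"linear":[75,-10,-40],"yaw":0,"claw":0.2},
  {"linear":[80,-50,-85],"yaw":-8,"claw":0.2},
  {"linear":[90,-95,-121],"yaw":-16,"claw":0.2},
  {"linear":[100,-140,-121],"yaw":-24,"claw":0.2},
  {"linear":[110,-180,-121],"yaw":-32,"claw":0.2},
  {"linear":[115,-192,-121],"yaw":-40,"claw":0.2},
  {"linear":[115,-192,-121],"yaw":-48,"claw":0.2},
  {"linear":[115,-192,-121],"yaw":-56,"claw":0.2},
])

```text
time_s: 17.9
tool_pos: [460.8, -173.4, 179.2]
tool_rot: [0.001, -0.486, 0.874, -0.001]
wrist_force: [1.5, 0.0, -2.3]
finger_gap: 29.7
finger_force: 40.0
```

Emit:
servo_tool([
  {"linear":[0,0,0],"yaw":-8.5,"claw":0.2},
  {"linear":[0,0,0],"yaw":-17,"claw":0.2},
  {"linear":[0,0,0],"yaw":-25.5,"claw":0.2},
  {"linear":[0,0,0],"yaw":-34,"claw":0.2},
  {"linear":[0,0,0],"yaw":-42.5,"claw":0.2},
  {"linear":[0,0,0],"yaw":-51,"claw":0.2},
  {"linear":[0,0,0],"yaw":-59.5,"claw":0.2},
  {"linear":[0,0,0],"yaw":-68,"claw":0.2},
  {"linear":[0,0,0],"yaw":-76.5,"claw":0.2},
  {"linear":[0,0,0],"yaw":-85,"claw":0.2},
])

```text
time_s: 18.9
tool_pos: [461.2, -172.3, 179.2]
tool_rot: [-0.0, 0.949, -0.315, 0.001]
wrist_force: [0.3, -0.7, -3.3]
finger_gap: 29.6
finger_force: 40.0
```

Emit:
servo_tool([
  {"linear":[0,0,0],"yaw":-8.5,"claw":0.2},
  {"linear":[0,0,0],"yaw":-17,"claw":0.2},
  {"linear":[0,0,0],"yaw":-25.5,"claw":0.2},
  {"linear":[0,0,0],"yaw":-30,"claw":0.2},
  {"linear":[0,0,0],"yaw":-30,"claw":0.2},
  {"linear":[0,0,0],"yaw":-30,"claw":0.2},
])

```text
time_s: 19.5
tool_pos: [460.7, -172.2, 179.0]
tool_rot: [0.0, 0.998, -0.062, 0.001]
wrist_force: [1.3, 0.0, -2.3]
finger_gap: 30.0
finger_force: 40.0
```

Run:
```python
from h import *
go(453.3,-172,61,-6.6)
n="wrist";c=viewer.calibration(n);im=viewer.read_camera(n);cv2.imwrite("pics/w6.png",im)
# journal/bevel tips of racked A: where is grey near the expected bevelled tip
print(project(c,n,[[445+x*.993,-243.5-x*.116,65] for x in(30,50,69)]).round())
```

```text
at [ 460.7 -172.2  179. ] head -7.14 shift [ -7.6   0.7 118. ] yaw -0.54 q6 1.47
[[420. 202.]
 [421. 176.]
 [421. 152.]]
```

B stopped at the same depth as A (563), so its square end was in too, and the turn I made is the right one. I'll lower it into the left place.

Emit:
servo_tool([
  {"linear":[-7.6,0.7,40],"yaw":-0.5,"claw":0.2},
  {"linear":[-7.6,0.7,75],"yaw":-0.5,"claw":0.2},
  {"linear":[-7.6,0.7,95],"yaw":-0.5,"claw":0.2},
  {"linear":[-7.6,0.7,110],"yaw":-0.5,"claw":0.2},
  {"linear":[-7.6,0.7,118],"yaw":-0.5,"claw":0.2},
  {"linear":[-7.6,0.7,118],"yaw":-0.5,"claw":0.2},
])

```text
time_s: 20.15
tool_pos: [452.3, -171.9, 60.0]
tool_rot: [0.0, 0.998, -0.057, -0.001]
wrist_force: [-0.7, 0.1, -1.9]
finger_gap: 29.7
finger_force: 40.0
```

Emit:
servo_tool([
  {"linear":[0,0,2],"yaw":0,"claw":0.2},
  {"linear":[0,0,4],"yaw":0,"claw":0.2},
  {"linear":[0,0,5],"yaw":0,"claw":0.2},
  {"linear":[0,0,5],"yaw":0,"claw":0.2},
])

```text
time_s: 20.55
tool_pos: [452.8, -171.9, 56.1]
tool_rot: [-0.0, 0.998, -0.057, 0.0]
wrist_force: [-0.5, -0.6, -2.4]
finger_gap: 29.6
finger_force: 40.0
```

Emit:
servo_tool([
  {"linear":[0,0,1.5],"yaw":0,"claw":0.2},
  {"linear":[0,0,1.5],"yaw":0,"claw":0.2},
])

```text
time_s: 20.75
tool_pos: [453.1, -172.0, 55.3]
tool_rot: [0.0, 0.998, -0.057, 0.001]
wrist_force: [-1.4, -0.6, 3.7]
finger_gap: 29.4
finger_force: 40.0
```

Contact came at the expected height, so I release, rise and step back from the rack.

Emit:
servo_tool([
  {"linear":[0,0,0],"yaw":0,"claw":0.5},
  {"linear":[0,0,0],"yaw":0,"claw":0.5},
  {"linear":[0,0,0],"yaw":0,"claw":0.5},
  {"linear":[0,0,0],"yaw":0,"claw":0.5},
  {"linear":[0,0,-40],"yaw":0,"claw":0.5},
  {"linear":[0,0,-85],"yaw":0,"claw":0.5},
  {"linear":[-20,0,-130],"yaw":0,"claw":0.5},
  {"linear":[-60,20,-160],"yaw":0,"claw":0.5},
  {"linear":[-60,20,-160],"yaw":0,"claw":0.5},
  {"linear":[-60,20,-160],"yaw":0,"claw":0.5},
])

```text
time_s: 21.75
tool_pos: [390.4, -185.1, 215.1]
tool_rot: [-0.0, 0.998, -0.057, 0.001]
wrist_force: [0.0, 1.3, -0.5]
finger_gap: 43.3
finger_force: 0.0
```

Run:
```python
from h import *
n="wrist";c=viewer.calibration(n);s=r.state();im=viewer.read_camera(n);cv2.imwrite("pics/w7.png",im);print(s["tool_pos"])
h=cv2.cvtColor(im,cv2.COLOR_BGR2HSV);m=cv2.morphologyEx(cv2.inRange(h,(0,0,50),(179,25,190)),cv2.MORPH_OPEN,np.ones((5,5)))
t=np.radians(-6.6);R=np.array([[np.cos(t),-np.sin(t)],[np.sin(t),np.cos(t)]])
for k in cv2.findContours(m,0,2)[0]:
    if cv2.contourArea(k)>500:
        w=(plane(c,n,k[:,0,:],68)-[445,-243])@R
        if abs(w.mean(0)).max()<140: print("rack-frame x",w[:,0].min().round(),w[:,0].max().round(),"y",w[:,1].min().round(),w[:,1].max().round(), "y at tip",w[w[:,0]>w[:,0].max()-3][:,1].round())
```

```text
[ 390.41994469 -185.07190807  215.1298923 ]
rack-frame x -72.0 -24.0 y -15.0 14.0 y at tip [ 14. -15. -10.  -9.  -6.  -5.  -4.  -3.   7.   8.   9.  11.]
rack-frame x -71.0 -16.0 y 59.0 87.0 y at tip [76. 77. 84. 85. 87. 59. 60. 62. 65. 66. 71. 72. 72.]
rack-frame x -74.0 68.0 y -82.0 -53.0 y at tip [-68. -67. -66. -73.]
```

Both spindles lie in their notches, at rack y ≈ 0 and 72 and x ≈ −71 at the square ends, matching the fixed spindle. I'm handing the job in.

```bash
python3 -c "
from plant import r
print(r.sign_off())"
```

```text
the job is handed in; nothing more can be done
None
```

I gauged both spindles (each stopped on its square end), laid them in the middle and left rack places with the bevelled ends towards the tall plate, and handed the job in at about 22 s; no verdict was returned.

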